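# Pin the press base, then hold the offset offset lever level over it

### The job

The cassette press was taken apart for cleaning. Move the brass pivot pin from its white stand into the bore of the blue press base, fully home and upright, and let go of it; then grip the offset lever at its red balance mark, lift it without letting it tip, and hold it still and level about 3 cm above the pin, its hub hole over the pin and its tip over the black rest pad, touching neither pin nor base. Leave everything else on the bench where it is, and finish while still holding the lever there.

Things in the scene. Friction and masses are not known exactly. Their poses are not given: they have to be found in the camera images.
- pivot_pin: loose plain brass pin, round, 14 mm diameter, 80 long, about 0.09 kg, chamfered foot; origin at the centre of its lower end, z up along the pin. It starts upright in the pin stand, its lower end 8 mm above the bench, 64 mm of it showing above the stand
- pin_stand: fixed white plastic block 50x50x24 with a blind hole of 16 mm diameter, 16 deep, in the middle of its top; origin at the centre of its underside, on the bench
- press_base: fixed blue base of the press, 214 long, 60 wide; its origin lies on the bench straight under the bore, its x axis runs from the bore to the rest pad, z up. A 56x56 boss 40 high surrounds the bore; a foot plate 12 high with a low rib (28 high) runs to x = 186 mm, with the rest post (40 high) at x = 150. A fixed white warm plate, 60 mm high, stands close behind it
- bore_mouth (a point): centre of the bore's mouth on top of the boss, 40 mm above the bench. The bore is vertical, 16 mm diameter with a 2 mm chamfer, 32 mm deep: seated, the pin stands 48 mm proud of the boss
- rest_pad (a point): centre of the round black rubber pad on the rest post, 150 mm from the bore, 40 mm above the bench
- lever: loose silvery offset lever, about 0.35 kg, lying flat: heavy round hub (44 mm diameter, 32 high, vertical through hole 20 mm) at one end, slim bar (16 wide, flat sides, 8 to 26 mm above the underside) out to 154 mm from the hub axis, black rubber foot (22 mm diameter) under the tip. Origin on the hub axis in the plane of the underside; x from hub to tip, z up
- balance_mark (a point): point on the bar's mid-line, 17 mm above the lever's underside and 46 mm from the hub axis, where the lever balances; a red band 10 mm wide round the bar marks it (the bar's middle is farther out). The hub's edge is 24 mm from it. Axes as the lever's
- lever_tip (a point): centre of the rubber foot's underside, 150 mm from the hub axis in the lever's x direction, in the plane of the underside
- staining_jar: clear glass jar with purple content and black lid, 62 mm wide, 92 mm high; loose bystander; origin at the centre of its underside
- pot_blue: white specimen pot with blue cap, 47 mm wide, 58 mm high; loose bystander; origin at the centre of its underside
- dropper_bottle: small brown dropper bottle, 33 mm wide, 102 mm high; loose bystander; origin at the centre of its underside
- cassette_05: blue tissue cassette with wax block, 28x40x12 mm; loose bystander; origin at the centre of its underside
- cassette_02: yellow tissue cassette with wax block, 28x40x12 mm; loose bystander; origin at the centre of its underside

How it is judged:
By the outcome, as a careful person would: the job done as asked, in the order asked, and still so for the second after the job is handed in, while the arm keeps its last pose, push and grip.
It also fails if it takes over 58 s, if anything falls off the work surface, if the arm or the gripper's body presses on something with over 40 N, if the wrist force passes 120 N, or if a joint passes its speed limit or range.

### The arm

A 6-joint arm with a two-finger parallel gripper is mounted at the origin on a cart in front of the work surface, level with it; the furniture and walls round the work are solid. World frame = base frame: x ahead of the robot, y to its left, z up, the work surface at z = 0. Lengths are in mm, angles in rad, forces in N, time in s.
With the tool pointing down it reaches from about 275 to 725 mm from the base axis. Payload 15.9 kg.
Tool frame: the origin (TCP) lies on the centre line of the jaws, within the pads' length; the fingertips stand 11 mm ahead of it and the grasp point (between the pads) lies 8 mm behind it; z points along the fingers, y is the line along which they close (so a half turn about z gives the same grasp; the last joint's range is limited). The gripper opens to 85 mm and grips with 20 to 120 N. Pads are 22 mm wide; open, the fingers measure 114 mm over their backs; the gripper's body (76 mm by 85 mm) begins 54 mm behind the grasp point. The pads swing forward as they close: fully open they stand 13 mm farther back than shut.
Start: joints at [-1.266, 0.213, -0.034, 1.323, 0, 1.571], TCP at [150.045, -476.94, 221.506] pointing down, gripper open.
Joint ranges: [-2.98, 2.98], [-0.74, 1.72], [-1.14, 1.35], [-2.1, 2.04], [-1.57, 1.44], [-3.14, 3.14]. Speed limits (rad/s): [1.89, 1.89, 2.39, 2.57, 3.14, 3.14].

### API

Orientations are given as a unit quaternion [w, x, y, z].
In Python, from workcell import env gives the robot as it stands. The module is installed in compiled form; this text tells all that it offers. Calls block until the motion is done:
- env.goto(position, orientation): joint-space move of the TCP to a pose.
- env.move_straight(position, frame=None, vel=150): straight line of the TCP; frame=None keeps the orientation; vel is the mean speed in mm/s.
- env.goto_joints(angles): joint-space move.
- env.gripper_open() and env.clamp(f_grip=None): open the fingers fully, or close them until they stop; f_grip is the grip in N (None keeps the last).
- env.hold(seconds).
- env.ik(position, orientation): joint angles nearest the present ones, or None.
- env.camera(name): name is "scene" or "side" or "wrist"; returns the picture (480x640x3 uint8, red, green, blue); there is no depth.
- env.camera_info(name): a dict with "vertical_fov" (degrees; the focal length in pixels is half the picture's height over the tangent of half this angle, whatever the lens; pixels are square), "cx", "cy" (the principal point, pixels), "R" (3x3) and "t" (3): a world point X has camera coordinates R X + t. Camera axes: x right, y down, z forward; pixel columns grow to the right and rows downward; lengths in mm; the calibration is good to about 2 mm. A picture is of the moment at which its call begins: read the wrist's pose just before it. camera_info takes no time and is no camera call; for the wrist camera it gives the pose at the moment of the call.
A pose or a line that the arm cannot do raises env.IKError and nothing moves.
- env.finish_job(): hands the job in; it is judged then, once.
Readings, each from a call of its own:
- env.current_time(): time.
- env.current_joint_pos(): joint angles.
- env.current_qvel(): joint speeds.
- env.current_effort(): joint torques, N m.
- env.current_eef_pos(): TCP position.
- env.current_eef_rot(): TCP orientation.
- env.current_ft_force(): force on the tool from outside, world axes, zero at the start.
- env.current_wrist_torque(): the same for the moment, N m.
- env.current_grip_width(): finger opening in mm.
- env.current_gripper_force(): force on a finger pad.
Only numpy, scipy, OpenCV 4.12 (cv2) and the standard library are available. Lean on these libraries where they do the work, as an engineer would, in place of code of your own. Each camera call takes 0.05 s, during which the arm holds its last target. There are 200 camera calls.

## Working session

There is one attempt and no reset: what is moved stays moved. The work goes in short steps, each a Python script; the robot and the scene stay as the last script left them, time stands still between calls to the robot, and variables do not carry over. Pictures are saved under pics/ and viewed, at most 10 in all, crops included, and the job is handed in when it is done.

```bash
mkdir -p pics
python3 - <<'E'
from workcell import env
import cv2,numpy as np
for n in("scene","side","wrist"):
    i=env.camera_info(n);im=env.camera(n);cv2.imwrite(f"pics/{n}0.png",im[:,:,::-1])
    R=np.array(i["R"]);print(n,i["vertical_fov"],i["cx"],i["cy"],(-R.T@np.array(i["t"])).round(),R.round(3).tolist())
print(env.current_time(),env.current_eef_rot(),env.current_grip_width())
E
```

```text
scene 47.670367528821345 312.97511967900317 232.67304936278848 [ 120.  760. 1054.] [[-0.883, -0.47, 0.001], [-0.326, 0.611, -0.721], [0.338, -0.637, -0.693]]
side 56.81215645877737 309.5127594382103 240.92783665264352 [ 284. -891.  758.] [[0.93, -0.366, 0.021], [-0.223, -0.611, -0.76], [0.291, 0.702, -0.65]]
wrist 69.14266464174675 317.11059966023186 241.72420555587863 [ 215. -457.  373.] [[0.3, -0.954, -0.002], [-0.919, -0.29, 0.269], [-0.257, -0.079, -0.963]]
0.15 [-3.89447643e-04  9.88410372e-01  1.51805076e-01 -5.46567432e-05] 85.32868736534593
```

View pics/scene0.png

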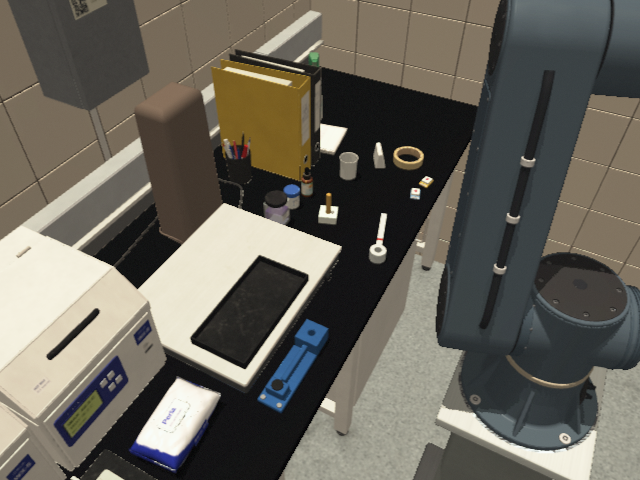

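View pics/side0.png

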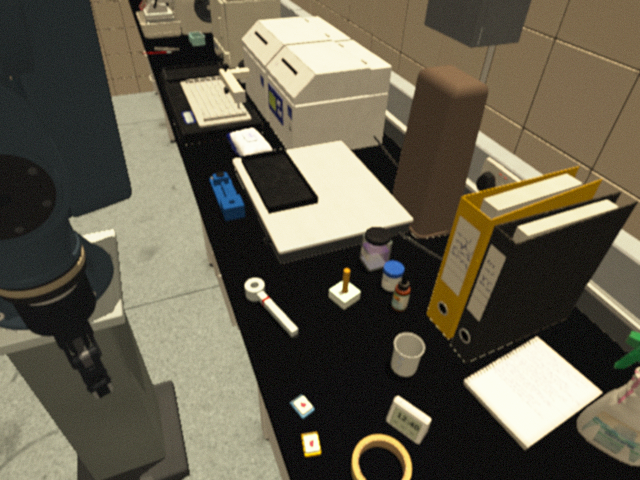

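The scene view shows the pin at (329,200) on its stand, the lever hub at (377,255) with its bar to (383,216), the boss at (313,333) and the rest pad at (279,385). In the side view the hub is at (255,286), the pin at (347,278) and the base around (227,195). Next I'll measure roughly with masks.

```bash
cat > h.py <<'E'
from workcell import env
import cv2,numpy as np
def ray(info,uv):
    R=np.array(info["R"]);t=np.array(info["t"]);f=240/np.tan(np.radians(info["vertical_fov"])/2)
    d=R.T@np.array([(uv[0]-info["cx"])/f,(uv[1]-info["cy"])/f,1.]);return -R.T@t,d/np.linalg.norm(d)
def plane(info,uv,z):
    c,d=ray(info,uv);return c+d*(z-c[2])/d[2]
def tri(rays):
    A=sum(np.eye(3)-np.outer(d,d) for c,d in rays);b=sum((np.eye(3)-np.outer(d,d))@c for c,d in rays)
    X=np.linalg.solve(A,b);return X,[float(np.linalg.norm(np.cross(X-c,d))) for c,d in rays]
def blobs(im,lo,hi,box=(0,0,640,480),amin=5):
    h=cv2.cvtColor(im,cv2.COLOR_RGB2HSV);m=cv2.inRange(h,np.array(lo),np.array(hi))
    k=np.zeros_like(m);x0,y0,x1,y1=box;k[y0:y1,x0:x1]=m[y0:y1,x0:x1]
    n,l,s,c=cv2.connectedComponentsWithStats(k)
    return k,sorted([(int(s[i,4]),c[i].round(1).tolist(),s[i,:4].tolist()) for i in range(1,n) if s[i,4]>=amin],reverse=True)
def snap(name,tag):
    i=env.camera_info(name);im=env.camera(name);cv2.imwrite(f"pics/{tag}.png",im[:,:,::-1]);return i,im
def quat(yaw): # tool down, tool y axis (closing line) at angle yaw+90deg from world x; tool x along yaw
    return np.array([0,np.cos(yaw/2),np.sin(yaw/2),0])
E
python3 - <<'E'
from h import *
I={n:env.camera_info(n) for n in("scene","side")}
S,D=[cv2.imread(f"pics/{n}0.png")[:,:,::-1].copy() for n in("scene","side")]
for nm,im,b1,b2,b3 in(("scene",S,(310,180,350,230),(360,205,400,270),(250,310,335,415)),("side",D,(320,255,370,315),(235,265,305,345),(200,165,250,225))):
    print(nm,"brass",blobs(im,(8,120,50),(25,255,255),b1)[1][:2],"red",blobs(im,(0,100,60),(7,255,255),b2,2)[1][:2],blobs(im,(170,100,60),(180,255,255),b2,2)[1][:2])
    m,b=blobs(im,(95,100,40),(125,255,255),b3);print("blue",b[:2])
    m,b=blobs(im,(0,0,110),(180,90,255),b2);print("lever",b[:2])
    m,b=blobs(im,(0,0,100),(180,90,255),b1);print("stand",b[:2])
a=cv2.resize(S[180:420,240:400],None,fx=2.4,fy=2.4,interpolation=2)
b=cv2.resize(D[160:360,195:385],None,fx=2.1,fy=2.1,interpolation=2)
c=np.zeros((600,800,3),np.uint8);c[:576,:384]=a;c[:420,390:789]=b
cv2.imwrite("pics/crop1.png",c[:,:,::-1])
pts={"pintop":((329,195),88),"hub":((377.5,251),32),"tip":((383,216),26),"boss":((313,331),40),"pad":((279,385),40)}
for k,(uv,z) in pts.items():print(k,plane(I["scene"],uv,z).round())
E
```

```text
scene brass [(99, [328.4, 201.0], [326, 192, 6, 21]), (6, [311.0, 185.2], [310, 184, 3, 3])] red [(12, [379.2, 238.7], [376, 238, 8, 2])] []
blue [(2578, [295.2, 364.2], [257, 319, 72, 94])]
lever [(294, [377.5, 251.6], [369, 240, 18, 23]), (164, [381.7, 225.4], [377, 213, 10, 26])]
stand [(305, [327.6, 214.5], [318, 205, 21, 19]), (7, [310.4, 191.3], [310, 190, 2, 4])]
side brass [(164, [345.7, 278.1], [342, 267, 9, 26])] red [(20, [265.0, 299.2], [262, 296, 8, 8])] []
blue [(1063, [227.3, 196.5], [209, 171, 36, 50])]
lever [(410, [280.9, 316.2], [264, 298, 34, 38]), (407, [255.0, 288.4], [244, 277, 24, 24])]
stand [(544, [344.0, 294.2], [329, 281, 32, 28]), (78, [366.2, 259.8], [361, 255, 9, 14])]
pintop [ 622. -281.   88.]
hub [ 436. -198.   32.]
tip [ 478. -338.   26.]
boss [463. 112.  40.]
pad [461. 266.  40.]
```

View pics/crop1.png

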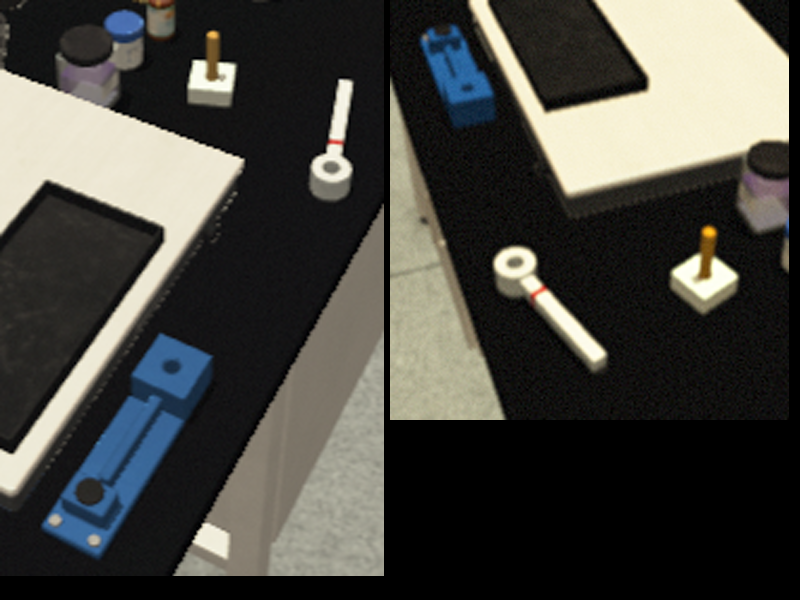

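The crops give the bore at scene (311.7,332.5), the pad at (277.5,384.6), the hub hole at (378.3,249.6) and the pin top at (329,194). The casts fit the given sizes: hub to tip 146 mm, bore to pad 154 mm. I'll take close wrist views at yaw 0 so that camera bias cancels between pin and bore.

Run:
```python
from h import *
q=quat(0.0)
for tag,x,y,z in(("wpin",622,-281,198),("wlev",440,-220,160),("wbore",463,112,150)):
    env.goto([x,y,z],q);env.hold(.3);i,im=snap("wrist",tag)
    np.savez(f"pics/{tag}.npz",**{k:np.array(v) for k,v in i.items()});print(tag,env.current_eef_pos().round(1) if hasattr(env.current_eef_pos(),'round') else env.current_eef_pos(),env.current_time())
c=np.zeros((600,800,3),np.uint8)
for k,t in enumerate(("wpin","wlev","wbore")):
    c[300*(k//2):300*(k//2)+300,400*(k%2):400*(k%2)+400]=cv2.resize(cv2.imread(f"pics/{t}.png"),(400,300),interpolation=3)
cv2.imwrite("pics/comp1.png",c)
```

```text
wpin [ 621.8 -281.3  198.1] 2.3583
wlev [ 440.4 -220.2  159.9] 3.6
wbore [463. 112. 150.] 8.5417
```

View pics/comp1.png

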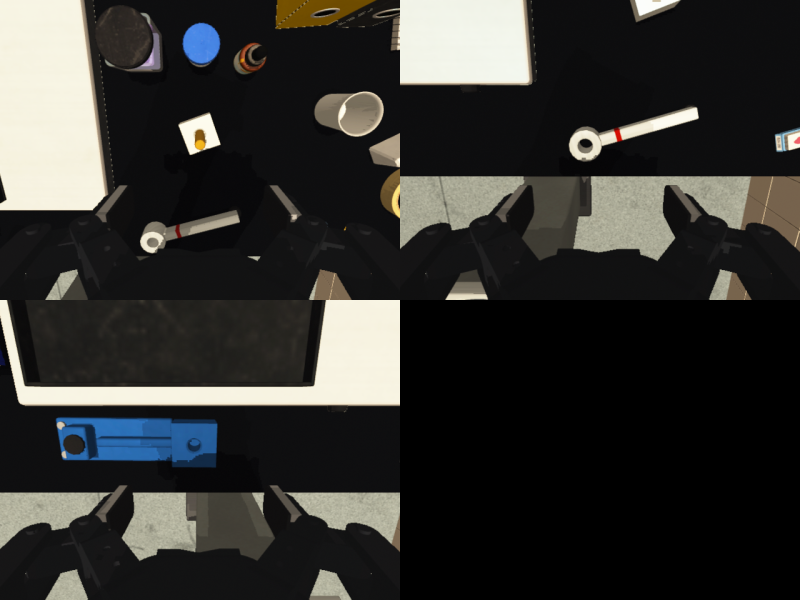

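Composite tiles, in full-resolution pixels: pin top at about (320,232), hub hole at (296,229), bore at (310,230) and pad at (118,230). Next I'll refine these with masks.

Run:
```python
from h import *
L=lambda t:({k:v if v.ndim else float(v) for k,v in np.load(f"pics/{t}.npz").items()},cv2.imread(f"pics/{t}.png")[:,:,::-1].copy())
i,im=L("wpin")
for vmin in(120,190,220):print("pin",vmin,blobs(im,(8,120,vmin),(28,255,255),(295,180,345,260))[1][:2])
m,b=blobs(im,(0,0,160),(180,60,255),(270,170,370,260));print("stand",b[:1],[p.tolist() for p in cv2.boxPoints(cv2.minAreaRect(cv2.findNonZero(m)))])
print("pin xyz",plane(i,(320,231),88))
i2,im2=L("wbore")
m,b=blobs(im2,(95,80,30),(125,255,255),(80,170,360,290));print("blue",b[:1])
h=cv2.cvtColor(im2,cv2.COLOR_RGB2HSV)
print(h[222:240:2,298:324:3,2])
print("padblob",blobs(im2,(0,0,0),(180,255,60),(98,208,142,252))[1][:2])
i3,im3=L("wlev")
print("red",blobs(im3,(0,120,80),(7,255,255),(300,180,400,260))[1][:2],)
print("hole dark",blobs(im3,(0,0,0),(180,255,70),(283,216,310,243))[1][:2])
print("lever",blobs(im3,(0,0,110),(180,90,255),(260,160,500,265))[1][:3])
c=np.zeros((600,800,3),np.uint8)
for k,(a,x,y) in enumerate(((im,270,170),(im2,270,190),(im3,260,190),(im2,80,190))):
    p=cv2.resize(a[y:y+74,x:x+99],(396,296),interpolation=0);c[300*(k//2):300*(k//2)+296,400*(k%2):400*(k%2)+396]=p
cv2.imwrite("pics/comp2.png",c[:,:,::-1])
```

```text
pin 120 [(420, [319.0, 223.8], [311, 207, 18, 33])]
pin 190 [(193, [319.6, 231.4], [311, 224, 17, 16])]
pin 220 [(170, [319.7, 231.3], [313, 224, 15, 15])]
stand [(2237, [318.9, 212.1], [286, 182, 67, 65])] [[284.5345153808594, 197.8129119873047], [335.0022277832031, 180.1492156982422], [352.6971130371094, 230.7060089111328], [302.2294006347656, 248.3697052001953]]
pin xyz [ 625.08944541 -284.28187732   88.        ]
blue [(17208, [229.0, 223.6], [89, 187, 259, 81])]
[[156 156 132 104  97 112 134 158 158]
 [156 122 103 152 153 153 125 140 155]
 [154 110  72 155 153 156 155 103 156]
 [143  87 156 155 152 156 156 126 144]
 [124  59 115 153 153 156 156  73 130]
 [123  58  65 118 153 149  92  68 126]
 [123  57  65  69  77  72  72  68 129]
 [131  78  65  70  72  74  72  85 134]
 [147 112  65  72  73  73  72 117 142]]
padblob [(844, [118.3, 230.9], [101, 215, 35, 32]), (55, [140.2, 217.4], [138, 208, 4, 26])]
red [(185, [348.4, 215.0], [342, 204, 14, 23])]
hole dark [(203, [297.0, 228.9], [288, 223, 20, 13])]
lever [(2744, [414.4, 196.3], [350, 171, 128, 53]), (2484, [304.0, 228.1], [270, 203, 77, 55])]
```

View pics/comp2.png

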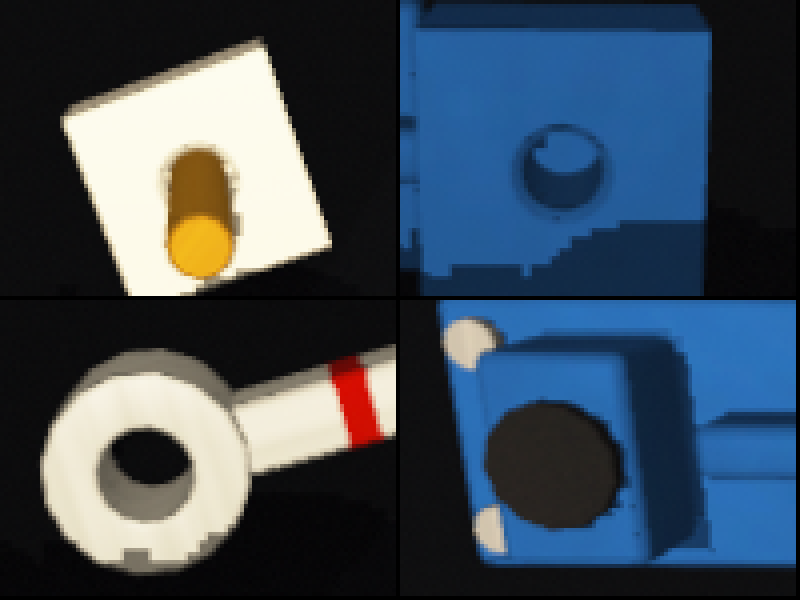

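Comp2 shows clear circles: pin top (319.7,231.3), bore mouth (309.8,232.2), hub top (296.1,233.1), red band top (349.6,216.6) and pad (118.1,231).

Run:
```python
from h import *
L=lambda t:{k:v if v.ndim else float(v) for k,v in np.load(f"pics/{t}.npz").items()}
P={}
for k,t,uv,z in(("pin","wpin",(319.7,231.3),88),("hub","wlev",(296.1,233.1),32),("red","wlev",(349.6,216.6),26),("bore","wbore",(309.8,232.2),40),("pad","wbore",(118.1,231),40)):
    P[k]=plane(L(t),uv,z);print(k,P[k].round(1))
I={n:env.camera_info(n) for n in("scene","side")}
for k,a,z in(("pin",(328.6,194.6),88),("hub",(377.9,249.5),32),("bore",(311.3,332.1),40),("pad",(277.2,384.2),40)):print(k,"scene",plane(I["scene"],a,z).round(1))
for k,b,z in(("pin",(346,269.5),88),("hub",(254.6,284.6),32)):print(k,"side",plane(I["side"],b,z).round(1))
for a,b in(("hub","red"),("bore","pad")):
    d=P[b]-P[a];print(a,b,np.hypot(*d[:2]),np.degrees(np.arctan2(d[1],d[0])))
lv=np.arctan2(*(P["red"]-P["hub"])[[1,0]]);ba=np.arctan2(*(P["pad"]-P["bore"])[[1,0]])
import math
for dy in(0,np.pi):
    for nm,p,y in(("pick",(448,-240,13.5),lv+dy),("up",(448,-240,150),lv+dy),("place",(463,158,130),ba+dy),("pin",(625,-284,60),0+dy),("pinup",(625,-284,170),0+dy),("pinbore",(463,112,150),dy)):
        j=env.ik(list(p),quat(y));print(dy>0,nm,None if j is None else np.round(j,2))
```

```text
pin [ 624.8 -284.    88. ]
hub [ 437.7 -203.3   32. ]
red [ 450.5 -247.9   26. ]
bore [465.4 117.1  40. ]
pad [466.3 265.8  40. ]
pin scene [ 623.8 -282.4   88. ]
hub scene [ 437.2 -203.4   32. ]
bore scene [464.9 116.3  40. ]
pad scene [465.5 266.   40. ]
pin side [ 624.1 -282.8   88. ]
hub side [ 438.3 -204.8   32. ]
hub red 46.38663897282134 -74.05162349062755
bore pad 148.73004956610214 89.65601182794205
False pick [-0.49  0.37 -0.38  0.82  0.   -2.34]
False up [-0.49  0.25 -0.16  1.15  0.   -2.34]
False place [ 0.33  0.23 -0.25  1.09  0.    1.91]
False pin [-0.43  0.67  0.25  1.15  0.    2.72]
False pinup [-0.43  0.63  0.47  1.4   0.    2.72]
False pinbore [ 0.24  0.19 -0.24  1.14  0.   -2.9 ]
True pick [-0.49  0.37 -0.38  0.82  0.    0.8 ]
True up [-0.49  0.25 -0.16  1.15  0.    0.8 ]
True place [ 0.33  0.23 -0.25  1.09  0.   -1.24]
True pin [-0.43  0.67  0.25  1.15  0.   -0.43]
True pinup [-0.43  0.63  0.47  1.4   0.   -0.43]
True pinbore [ 0.24  0.19 -0.24  1.14  0.    0.24]
```

Wrist, scene and side agree to about 1.5 mm, and the lengths match (46.4 against 46, 148.7 against 150). Now I'll pick the pin and bring it over the bore.

Run:
```python
from h import *
q=quat(np.pi);p=np.array([624.3,-283.2])
env.goto([*p,170],q);env.move_straight([*p,60],vel=120);print(env.current_time(),env.current_eef_pos(),env.current_ft_force())
env.clamp(60);print("grip",env.current_grip_width(),env.current_gripper_force(),env.current_ft_force())
env.move_straight([*p,165],vel=120);print(env.current_grip_width(),env.current_ft_force(),env.current_time())
env.goto([465.1,116.7,125],q) if False else env.goto([465.1,116.7,165],q)
env.move_straight([465.1,116.7,105],vel=120);env.hold(.3)
print(env.current_time(),env.current_eef_pos(),env.current_grip_width(),env.current_ft_force())
S=snap("scene","s1")[1];W=snap("wrist","w1")[1];D=snap("side","d1")[1]
c=np.zeros((600,800,3),np.uint8);c[:300,:400]=cv2.resize(W,(400,300),interpolation=3)
c[:300,400:]=cv2.resize(S[270:390,235:395],(400,300),interpolation=2)
c[300:,:400]=cv2.resize(D[130:235,170:310],(400,300),interpolation=2)
cv2.imwrite("pics/comp3.png",c[:,:,::-1])
```

```text
11.7333 [ 624.7499686  -283.36712158   60.87629576] [-0.17740333  0.33113022 -1.12823409]
grip 11.336774988296026 58.67815175308351 [-0.37290951  0.19078043  3.57658028]
11.605442780708906 [-0.3659303  -0.19696558 -0.90853063] 13.4333
15.9667 [465.41201403 116.77669318 105.46306804] 11.522048802405335 [-0.14430317  0.59517194 -0.58594035]
```

View pics/comp3.png

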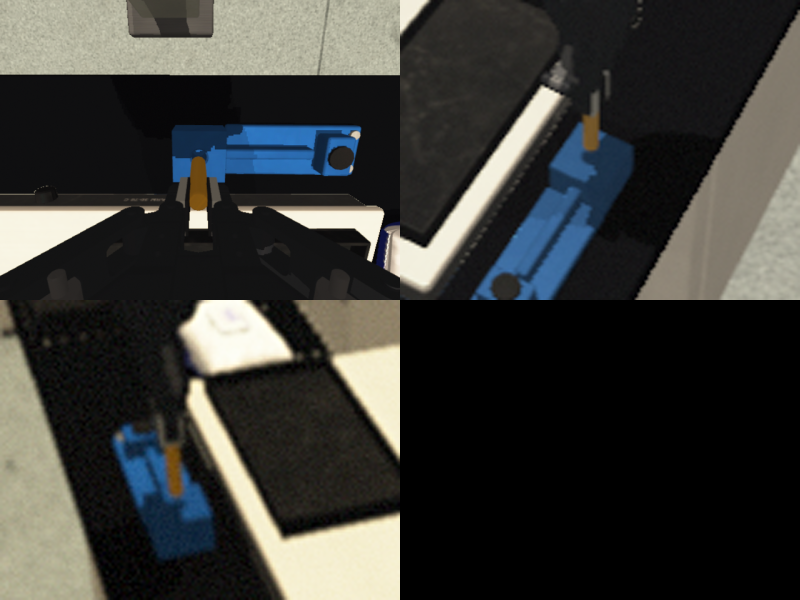

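Comp3: the pin hangs straight over the boss. Its foot is at wrist (317,251) and scene (311,330), where the bore predicts (311.3,330.3). I'll insert under a force watch.

Run:
```python
from h import *
f0=np.array(env.current_ft_force())
for z in(94,90,86,82,75,68,62,60):
    env.move_straight([465.1,116.7,z],vel=60)
    f=np.array(env.current_ft_force())-f0;print(z,np.array(env.current_eef_pos()).round(1),f.round(1),env.current_grip_width().__round__(2),round(env.current_time(),1))
    if abs(f[2])>20 or np.hypot(*f[:2])>25:print("stop");break
```

```text
94 [464.6 116.6  93.4] [-0.5 -0.1  0.1] 11.12 16.4
90 [465.  116.7  89.8] [-0.1  0.4 -0.2] 11.28 16.7
86 [464.9 116.6  85.8] [ 0.1 -0.   0. ] 11.6 16.9
82 [464.9 116.7  81.8] [ 0.6  0.2 -0. ] 11.03 17.2
75 [464.8 116.6  74.5] [ 0.  -0.1 -0. ] 11.65 17.5
68 [464.8 116.6  67.6] [-0.1 -0.1 -0.3] 11.29 17.7
62 [464.8 116.6  61.6] [0.2 0.8 0. ] 11.05 18.0
60 [465.3 116.8  60.2] [-0.9  0.3  3.1] 11.25 18.2
```

Pin went home at z≈60 with only 3 N. I'll release it, back off and grip the lever.

Run:
```python
from h import *
env.gripper_open();env.move_straight([465.2,116.8,165],vel=150)
i={k:v if v.ndim else float(v) for k,v in np.load("pics/wlev.npz").items()};im=cv2.imread("pics/wlev.png")[:,:,::-1].copy()
m,b=blobs(im,(0,0,190),(180,60,255),(358,165,490,225));vx,vy,x,y=cv2.fitLine(cv2.findNonZero(m),cv2.DIST_L2,0,.01,.01).ravel()
d=plane(i,(x+50*vx,y+50*vy),26)-plane(i,(x-50*vx,y-50*vy),26);a=np.arctan2(d[1],d[0])
if a>0:a-=np.pi
print("bar angle",np.degrees(a),"mid",plane(i,(x,y),26))
u=np.array([np.cos(a),np.sin(a)]);hub=np.array([437.7,-203.6]);g=hub+46*u;print("mark",g)
np.save("lev.npy",[a,*g])
q=quat(a+np.pi)
env.goto([*g,140],q);print(env.current_time())
wi,W=snap("wrist","w2");r=blobs(W,(0,120,80),(7,255,255),(0,0,640,400))[1][:2];print("red",r,[plane(wi,k[1],26).round(1).tolist() for k in r])
S=env.camera("scene")
c=np.zeros((400,800,3),np.uint8);c[:300,:400]=cv2.resize(W,(400,300),interpolation=3)
c[:300,400:]=cv2.resize(S[270:390,235:395],(400,300),interpolation=2);cv2.imwrite("pics/comp4.png",c[:300,:,::-1])
print(env.current_time())
```

```text
bar angle -73.32868403987277 mid [ 467.15531602 -303.3192157    26.        ]
mark [ 450.89652454 -247.66644687]
21.1583
red [(176, [316.2, 233.9], [307, 229, 20, 10])] [[450.4, -247.4, 26.0]]
21.2583
```

View pics/comp4.png

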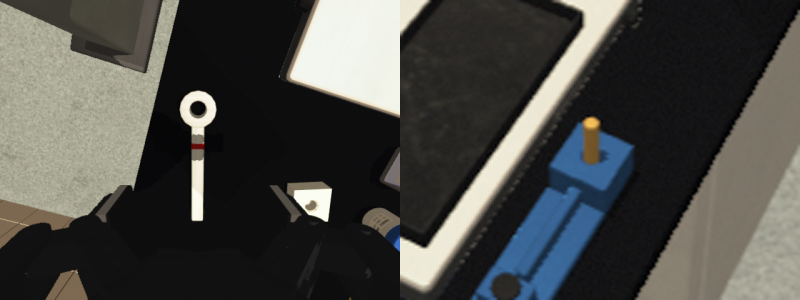

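Comp4: the pin stands upright in the bore. The lever lies between the jaws with its red band at wrist (316,234), which casts to (450.4,-247.4), where expected. I'll grip and lift.

Run:
```python
from h import *
a,gx,gy=np.load("lev.npy");g=[450.6,-247.5]
env.move_straight([*g,40],vel=120);env.move_straight([*g,13],vel=50)
f0=np.array(env.current_ft_force());print(env.current_eef_pos(),f0,env.current_time())
env.clamp(100);print(env.current_grip_width(),env.current_gripper_force(),env.current_ft_force(),env.current_wrist_torque())
env.move_straight([*g,25],vel=40);env.hold(.3)
print(env.current_eef_pos(),env.current_grip_width(),env.current_ft_force(),env.current_wrist_torque())
env.move_straight([*g,126],vel=80);env.hold(.3);print(env.current_time())
D=snap("side","d3")[1];W=snap("wrist","w3")[1]
c=np.zeros((300,800,3),np.uint8);c[:,:400]=cv2.resize(W,(400,300),interpolation=3)
c[:,400:]=cv2.resize(D[210:360,180:380],(400,300),interpolation=2);cv2.imwrite("pics/comp5.png",c[:,:,::-1])
```

```text
[ 450.60165227 -247.5346742    13.00092704] [ 0.36167385 -0.33214918 -0.09593109] 22.9333
11.18317849939985 98.20664187893271 [-3.11813882  1.02473772  9.63999616] [ 0.29215445  0.6383757  -0.0009503 ]
[ 450.47260388 -247.43494351   24.83579864] 10.436590372147952 [-0.14097554 -0.07506181 -2.83779002] [-0.02766289 -0.01356866 -0.04201272]
26.1
```

View pics/comp5.png

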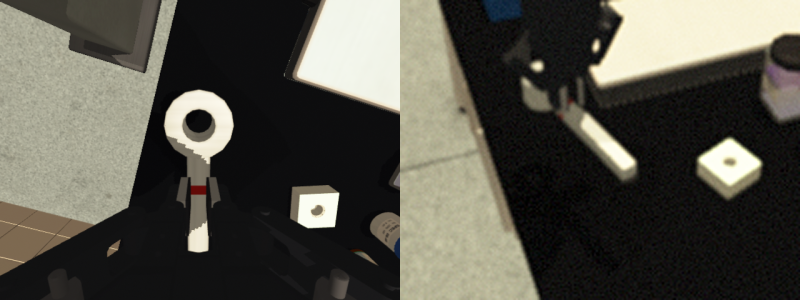

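Comp5: the lever is level in the grip, the red band at wrist (318,304) between the pads, and torque is near zero. I'll carry it over the base.

Run:
```python
from h import *
ba=np.radians(89.7);t=np.array([465.1,116.8])+46*np.array([np.cos(ba),np.sin(ba)])
env.goto([*t,165],quat(ba+np.pi));env.hold(.3);print(env.current_time())
env.move_straight([*t,131],vel=40);env.hold(.5)
print(env.current_eef_pos(),env.current_eef_rot(),env.current_grip_width(),env.current_ft_force(),env.current_wrist_torque(),env.current_time())
I={}
for n in("scene","side","wrist"):I[n]=snap(n,n+"5")
np.savez("pics/wrist5.npz",**{k:np.array(v) for k,v in I["wrist"][0].items()})
S,D,W=[I[n][1] for n in("scene","side","wrist")]
c=np.zeros((600,800,3),np.uint8);c[:300,:400]=cv2.resize(S[270:390,235:395],(400,300),interpolation=2)
c[:300,400:]=cv2.resize(D[110:230,160:320],(400,300),interpolation=2)
c[300:,:400]=cv2.resize(W,(400,300),interpolation=3);c[300:,400:]=cv2.resize(W[100:340,160:480],(400,300),interpolation=2)
cv2.imwrite("pics/comp6.png",c[:,:,::-1])
```

```text
28.25
[465.33191429 162.8105831  131.00832089] [ 3.78531546e-06 -7.05277755e-01  7.08931089e-01 -1.02745268e-06] 10.701137916207408 [ 0.33963455 -0.18579084 -3.18355848] [0.09103665 0.01638212 0.00388776] 29.75
```

View pics/comp6.png

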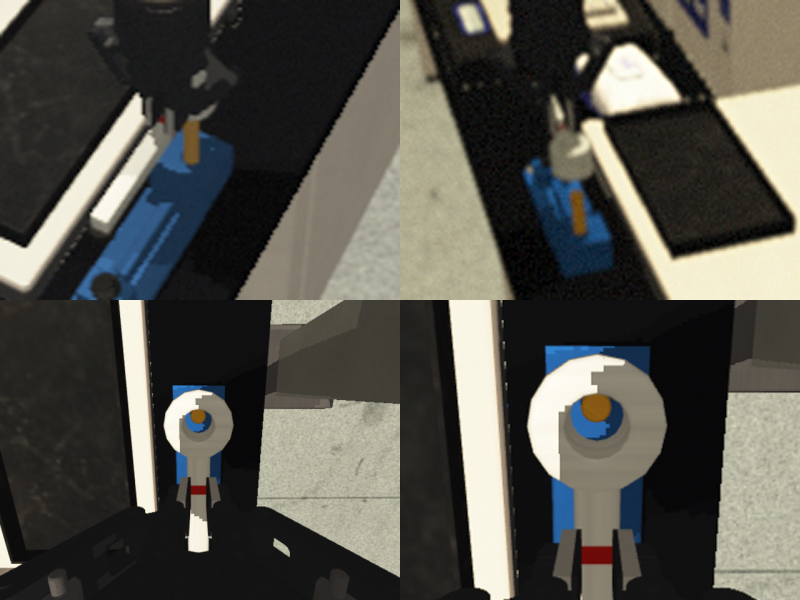

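Comp6: the lever is level, and the pin shows through the hub hole, pin top at wrist ≈(317,186) and hub top centre ≈(317,199). I'll put numbers on the offset.

Run:
```python
from h import *
i={k:v if v.ndim else float(v) for k,v in np.load("pics/wrist5.npz").items()};W=cv2.imread("pics/wrist5.png")[:,:,::-1].copy()
m,b=blobs(W,(8,120,60),(28,255,255),(285,160,350,230));print("pin",b[:1])
x,y,w,h=b[0][2];f=240/np.tan(np.radians(i["vertical_fov"])/2)
m,bl=blobs(W,(0,0,70),(180,90,255),(258,130,374,245));print("hub",bl[:1])
c=max(cv2.findContours(m,cv2.RETR_EXTERNAL,cv2.CHAIN_APPROX_NONE)[0],key=cv2.contourArea).reshape(-1,2)
c=c[(c[:,1]<230)];print("hub ell",cv2.fitEllipse(c))
e=cv2.fitEllipse(c)[0]
print("hub",plane(i,e,150),plane(i,(317,199.2),150));print("pin",plane(i,(x+(w-1)/2,y+(h-1)/2),88),plane(i,(316.8,186.4),88))
I={n:env.camera_info(n) for n in("scene","side")}
for n,uv,z in(("scene",(311.3,318),88),("side",(160+171/2.5,110+194/2.5),88)):print(n,"pin",plane(I[n],uv,z).round(1))
S=cv2.imread("pics/scene5.png")[:,:,::-1].copy();print("bar end scene",blobs(S,(0,0,140),(180,60,255),(268,315,305,368))[1][:2])
```

```text
pin [(434, [316.7, 185.6], [305, 175, 24, 23])]
hub [(8108, [317.0, 196.7], [261, 143, 113, 102])]
hub ell ((316.9854736328125, 198.27951049804688), (109.90447235107422, 110.4703369140625), 65.47817993164062)
hub [465.04784824 114.00980533 150.        ] [465.0440208  114.36505241 150.        ]
pin [465.34090996 116.41036342  88.        ] [465.17474645 116.63294081  88.        ]
scene pin [466.3 113.6  88. ]
side pin [460.8 112.7  88. ]
bar end scene [(356, [278.3, 330.7], [268, 315, 25, 39]), (309, [284.6, 341.9], [271, 322, 27, 38])]
```

Run:
```python
from h import *
i={k:v if v.ndim else float(v) for k,v in np.load("pics/wrist5.npz").items()};W=cv2.imread("pics/wrist5.png")[:,:,::-1].copy()
r=blobs(W,(0,120,60),(7,255,255),(290,280,350,330))[1][0];print("red",r,plane(i,r[1],144))
m,b=blobs(W,(0,0,70),(180,90,255),(300,320,335,420));print("bar",b[0]);print("tip end top",plane(i,(317,b[0][2][1]+b[0][2][3]),144))
h=cv2.cvtColor(W,cv2.COLOR_RGB2HSV);print(W[375:412:2,317].tolist())
print("hole",blobs(W,(95,80,30),(125,255,255),(285,160,350,230))[1][:2])
# widths of the bar (px) at rows -> depth/level
for row in(255,265,340,360,380,390):
    l=np.where(h[row,296:340,2]>70)[0];print(row,l.min()+296,l.max()+296)
for n in("scene","side"):
    J=env.camera_info(n);R=np.array(J["R"]);f=240/np.tan(np.radians(J["vertical_fov"])/2)
    for nm,X in(("tip end top",(466,270.8,144)),("tip end low",(466,270.8,126)),("hubtop",(465.1,116.8,150)),("hubbot",(465.1,116.8,118)),("pin top",(465.1,116.8,88))):
        p=R@np.array(X)+np.array(J["t"]);print(n,nm,round(J["cx"]+f*p[0]/p[2],1),round(J["cy"]+f*p[1]/p[2],1))
D=cv2.imread("pics/side5.png");S=cv2.imread("pics/scene5.png")
c=np.zeros((600,800,3),np.uint8);c[:,:400]=cv2.resize(S[300:375,262:312],(400,600),interpolation=0);c[:,400:]=cv2.resize(D[145:220,205:255],(400,600),interpolation=0)
cv2.imwrite("pics/comp7.png",c)
```

```text
red (350, [317.0, 303.5], [305, 297, 25, 14]) [465.27565345 161.07538626 144.        ]
bar (2468, [316.9, 363.7], [300, 320, 35, 84])
tip end top [465.53497321 213.54330012 144.        ]
[[248, 243, 228], [247, 243, 228], [248, 243, 228], [248, 243, 228], [247, 243, 228], [247, 242, 228], [247, 242, 228], [247, 242, 228], [247, 242, 227], [247, 242, 227], [247, 243, 227], [248, 243, 227], [247, 243, 227], [247, 242, 227], [189, 179, 158], [19, 19, 20], [20, 20, 20], [18, 17, 18], [19, 19, 20]]
hole [(748, [317.0, 197.6], [296, 178, 43, 35])]
255 296 339
265 296 339
340 304 330
360 303 331
380 296 338
390 301 333
scene tip end top 273.4 357.9
scene tip end low 273.8 363.0
scene hubtop 311.1 301.4
scene hubbot 311.1 310.8
scene pin top 311.1 319.3
side tip end top 215.1 141.7
side tip end low 215.8 147.3
side hubtop 227.3 166.5
side hubbot 228.5 177.0
side pin top 229.6 186.5
```

View pics/comp7.png

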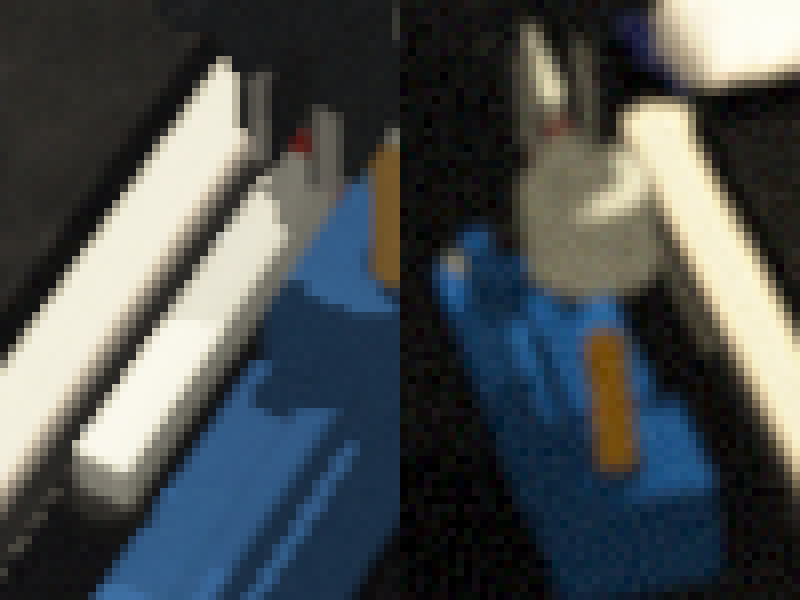

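Comp7: the bar end in the scene view is at (275,356.9) to (275,363.8), against predicted rows of 357.9 to 363.0, so the lever is level. Wrist and scene agree the lever sits about 2.3 mm too far from the tip. I'll shift it +2.3 mm in y and re-check.

Run:
```python
from h import *
env.move_straight([465.45,165.1,131],vel=20);env.hold(1)
i,W=snap("wrist","w6")
m,b=blobs(W,(8,120,60),(28,255,255),(285,150,350,230));x,y,w,h=b[0][2]
m,_=blobs(W,(0,0,70),(180,90,255),(258,130,374,245));c=max(cv2.findContours(m,cv2.RETR_EXTERNAL,cv2.CHAIN_APPROX_NONE)[0],key=cv2.contourArea).reshape(-1,2)
print("hub",plane(i,cv2.fitEllipse(c[c[:,1]<230])[0],150),"pin",plane(i,(x+(w-1)/2,y+(h-1)/2),88),b[0])
print(env.current_eef_pos(),env.current_ft_force(),env.current_gripper_force(),np.abs(env.current_qvel()).max(),env.current_time())
```

```text
hub [465.15856849 116.31040154 150.        ] pin [465.44340587 117.60395583  88.        ] (344, [316.8, 183.4], [305, 175, 24, 19])
[465.44917445 165.0890368  130.99664963] [ 0.36903565 -0.70979405 -3.85591878] 98.09899359941483 0.0020809456558933555 31.2167
```

```bash
python3 -c "
from workcell import env
print(env.finish_job())"
```

```text
the job is handed in; nothing more can be done
None
```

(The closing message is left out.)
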